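Push a battery cell along the tester's loading lane

ROBOT

A 6-joint arm with a two-finger parallel gripper is mounted at the origin on a cart in front of the work surface, level with it; the furniture and walls round the work are solid. World frame = base frame: x ahead of the robot, y to its left, z up, the work surface at z = 0. Lengths are in mm, angles in rad, forces in N, time in s.
With the tool pointing down it reaches from about 275 to 750 mm from the base axis. Payload 10.2 kg.
Tool frame: the origin (TCP) lies between the finger pads; the fingertips stand 11 mm ahead of it and the grasp point (between the pads) lies 8 mm behind it; z points along the fingers, y is the line along which they close (so a half turn about z gives the same grasp; the last joint's range is limited). The gripper opens to 85 mm and grips with 20 to 120 N. Pads are 22 mm wide; open, the fingers measure 114 mm over their backs; the gripper's body (76 mm by 85 mm) begins 54 mm behind the grasp point. The pads swing forward as they close: fully open they stand 13 mm farther back than shut.
Start: joints at [1.044, 0.313, 1.498, -0, 1.331, -0.223], TCP at [157.066, 500.961, 242.294] pointing down, gripper open.
Joint ranges: [-2.94, 2.94], [-0.97, 2.17], [0.19, 2.56], [-1.23, 4.37], [0.02, 3.11], [-2.88, 2.88]. Speed limits (rad/s): [2.39, 2.39, 3.01, 3.14, 3.14, 3.14].

INTERFACE

Orientations are given as a unit quaternion [w, x, y, z].
In Python, from rig import sense, eyes, finish_job gives the robot as it stands.
- The arm moves only by the shell command python3 -m jog 'ROWS' [FORCE]. ROWS is JSON, a list of rows, each a list of 7 numbers: the shift along the tool's x, y, z in m, then the turn, a rotation vector about the tool's x, y, z in rad, then the finger opening in m, from 0 to 0.0854. In form: [[dx, dy, dz, rx, ry, rz, gripper], ...]. A call has 1 to 5 rows; each row shifts and turns the commanded pose from where the row before left it, along the tool's axes as they then stand; what a row does not reach is not made up. A row lasts 1/10 s, in which the tool goes at most 50 mm and 8.59 degrees, less where a joint would pass 70% of its speed; a pose out of reach is approached as far as the arm can. A call is refused whole if a number of a shift passes 0.05 or a number of a turn 0.15, either way. A call with a gripper value outside its range is refused whole. The fingers move at their own pace and stop on an object; FORCE is the grip in N (left out, the last holds). Time passes only in rows, so rows that do not move let the fingers close. It gives the time, the measured TCP pose, the force, the opening and the grip force at its end, in the units of the state.
- sense(): the state, without advancing time (a new reading comes with each control period).
- eyes.capture(name): name is "scene" or "top"; returns the picture (384x512x3 uint8, red, green, blue); there is no depth.
- eyes.calibration(name): a dict with "fx", "fy", "cx", "cy" (pixels), "cam_to_world" (4x4, takes a point from camera to world coordinates). Camera axes: x right, y down, z forward; pixel columns grow to the right and rows downward; lengths in mm; the calibration is good to about 2 mm. A picture is of the moment at which its call begins. calibration takes no time and is no camera call.
- finish_job(): hands the job in; it is judged then, once.
The state is a dict: "time_s": time; "joints": joint angles; "dq": joint speeds; "tau": joint torques, N m; "eef_pos": TCP position; "ee_rot": TCP orientation; "force": force on the tool from outside, world axes, zero at the start; "wrist_torque": the same for the moment, N m; "grip_width": opening from 0.0 (shut) to 1.0 (fully open); "grip_force": force on a finger pad.
Only numpy, scipy, OpenCV 4.12 (cv2) and the standard library are available. Lean on these libraries where they do the work, as an engineer would, in place of code of your own. Each camera call takes 0.05 s, during which the arm holds its last target. There are 200 camera calls.

TASK

Load the thicker of the two battery cells into the cell tester: pick up the black pusher paddle and, with its flat blade behind the cell, gently roll the cell along its lane until it drops into the nest at the end wall, keeping the blade with it all the way. Never touch the cells with the gripper (it could short them) and leave the thinner cell where it is; then stand the paddle upright on the bench again and let go.

Things in the scene. Friction and masses are not known exactly. Their poses are not given: they have to be found in the camera images.
- tray: Fixed tray: two lanes between metal rails (36 mm high), 232x172 mm. Origin: on the bench, mid-tray; x runs along the lanes to the nests. Lanes at y = +-41 mm, 74 wide, level floor z = 22 from the open end (x = -120) to the nest edge (x = 70); lip at x = -83, top z = 25. Nest: pocket x = 70 to 104, floor z = 17, then the end wall (z = 44). Cell in the nest: centre x = 82 to 88, z = 33; blade face then at x up to 66.
- thick_cell_center (a point): The thicker cell: grey cylinder with steel ends, 32 mm diameter, 70 mm long, about 140 g. The point is its centre; its y axis is the cylinder's axis (x and z turn as it rolls). It starts lying across either lane of the tray, near its open end (centre at tray x = -68 to -40 mm, z = 38 mm). It rolls easily and comes to rest soon after the push stops.
- thin_cell_center (a point): The thinner cell, to be left alone: the same look, 21 mm diameter, 70 mm long. The point is its centre. It lies across the other lane, near its open end.
- paddle_grip (a point): Black paddle, stands loose on the bench, 105 mm tall, 90 g. Point: on the upright grip's axis, 88 mm above the underside; z up, x towards the flat blade face, 22 mm ahead of the point. Grip 14 mm thick (x), 30 wide (y), free from 55 mm up. Blade 50 wide (y), 50 high from the underside; foot 44 (x) by 50. Carried level in a lane, underside 27 to 35 mm above the bench, it clears lip and floor and meets the cell.

How it is judged:
By the outcome, as a careful person would: the job done as asked, in the order asked, and still so for the second after the job is handed in, with the robot touching nothing.
It also fails if it takes over 48 s, if anything falls off the work surface, if the arm or the gripper's body presses on something with over 40 N, if the wrist force passes 120 N, or if a joint passes its speed limit or range.

## Working session

There is one attempt and no reset: what is moved stays moved. The work goes in short steps, Python scripts to look and compute and a shell command to move; the robot and the scene stay as the last step left them, time stands still between calls to the robot, and variables do not carry over. Pictures are saved under pics/ and viewed, at most 10 in all, crops included, and the job is handed in when it is done.

```bash
mkdir -p pics
python3 - <<'E'
from rig import sense,eyes
import cv2,numpy as np
for n in("scene","top"):
    cv2.imwrite(f"pics/{n}0.png",eyes.capture(n)[:,:,::-1]); c=eyes.calibration(n); print(n,c["fx"],c["cx"],c["cy"],np.round(c["cam_to_world"],3).tolist())
s=sense();print(s["eef_pos"],s["ee_rot"],s["time_s"],s["grip_width"])
E
```

```text
scene 381.1858694795403 255.5572793676846 189.52407746901355 [[0.808, -0.252, 0.532, 61.717], [-0.589, -0.338, 0.734, -806.542], [-0.005, -0.907, -0.421, 467.857], [0.0, 0.0, 0.0, 1.0]]
top 483.42904257264144 253.8670295194531 190.9765936533451 [[-0.026, -0.993, 0.112, 418.708], [-0.999, 0.03, 0.027, -186.9], [-0.03, -0.111, -0.993, 1131.507], [0.0, 0.0, 0.0, 1.0]]
[156.96874358 500.77401601 241.80262073] [-2.08881274e-04  1.51330467e-01  9.88483071e-01 -5.13426511e-04] 0.1 1.0017742687280982
```

View pics/scene0.png

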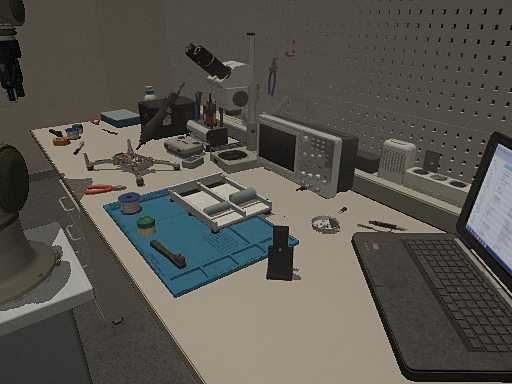

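View pics/top0.png

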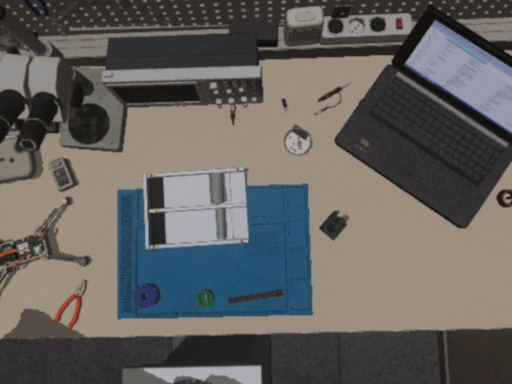

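The tray is at about (197,208) in the top view with its dark nests at the left. The cells are at columns 215–222, and the paddle stands at (334,225). I'll enlarge crops of both.

Run:
```python
import cv2,numpy as np
t=cv2.imread("pics/top0.png");s=cv2.imread("pics/scene0.png")
def c(i,x,y,w,h,k=None): return cv2.resize(i[y:y+h,x:x+w],(400,300),interpolation=cv2.INTER_CUBIC)
def br(i): return np.clip(i.astype(float)*1.6,0,255).astype(np.uint8)
a=np.vstack([np.hstack([c(t,138,160,120,90),br(br(c(t,306,204,56,42)))]),np.hstack([c(s,160,160,120,90),br(br(c(s,230,215,100,75)))])])
cv2.imwrite("pics/crops.png",a)
```

```text
(no output)
```

View pics/crops.png

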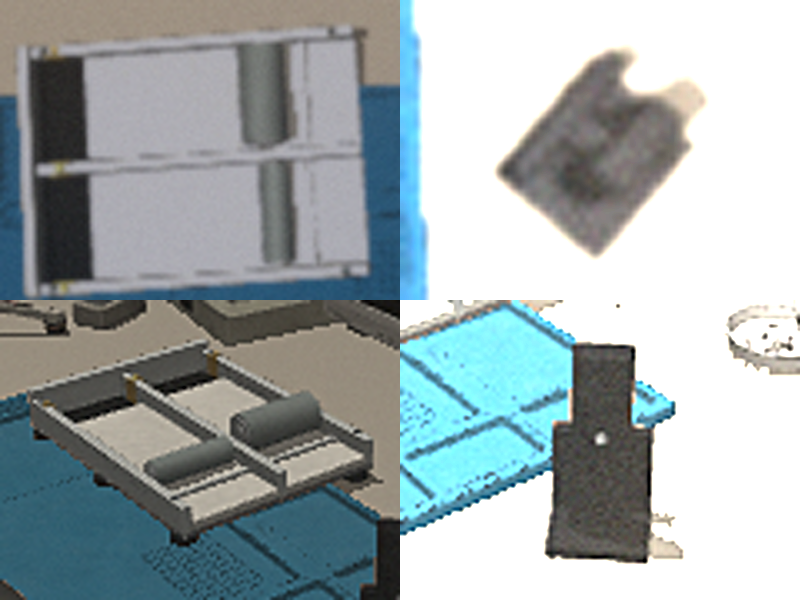

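Thick cell: upper lane of the top view (farther from the robot), about (217,188). I see a paddle face with a dot in the scene view, and need to tell which side it is.

```bash
cat > h.py <<'E'
import numpy as np
from rig import eyes
def ray(n,u,v,z):
    c=eyes.calibration(n);M=np.array(c["cam_to_world"])
    d=M[:3,:3]@[(u-c["cx"])/c["fx"],(v-c["cy"])/c["fy"],1];o=M[:3,3]
    return o+d*(z-o[2])/d[2]
def proj(n,p):
    c=eyes.calibration(n);M=np.array(c["cam_to_world"]);q=M[:3,:3].T@(np.array(p)-M[:3,3])
    return np.array([c["fx"]*q[0]/q[2]+c["cx"],c["fy"]*q[1]/q[2]+c["cy"]])
E
python3 - <<'E'
import cv2,numpy as np
from h import *
t=cv2.imread("pics/top0.png");s=cv2.imread("pics/scene0.png")
def g(i,x,y,w,h): 
    a=cv2.resize(i[y:y+h,x:x+w],(400,400),interpolation=cv2.INTER_CUBIC).astype(float)
    return (255*np.clip(a/90,0,1)**.6).astype(np.uint8)
cv2.imwrite("pics/pad.png",np.hstack([g(t,314,204,40,40),g(s,250,220,65,65)]))
for nm,u,v,z in [("wallTL",18,47,44),("wallBL",27,297,44),("TR",360,27,36),("BR",368,272,36),("thick top",263,43,38),("thick bot",267,145,38),("thin top",277,163,33),("thin bot",278,263,33)]:
    print(nm,ray("top",138+u*.3,160+v*.3,z).round(1))
for n,i,b in(("top",t,(316,206,38,38)),("scene",s,(255,215,50,75))):
    x,y,w,h=b; m=(i[y:y+h,x:x+w].max(2)<50).astype(np.uint8)
    cs,_=cv2.findContours(m,0,1); k=max(cs,key=cv2.contourArea)+[x,y]; k=k.astype(np.float32)
    print(n,cv2.contourArea(k),cv2.boxPoints(cv2.minAreaRect(k)).round(1).tolist(), cv2.approxPolyDP(k,1.5,True)[:,0].tolist())
E
```

```text
wallTL [587.5  94.9  44. ]
wallBL [416.8  88.9  44. ]
TR [ 595.3 -140.1   36. ]
BR [ 427.5 -141.4   36. ]
thick top [585.9 -73.2  38. ]
thick bot [515.5 -74.7  38. ]
thin top [503.4 -80.8  33. ]
thin bot [435.2 -80.2  33. ]
top 270.5 [[319.5, 227.60000610351562], [334.5, 210.6999969482422], [347.0, 221.8000030517578], [332.0, 238.6999969482422]] [[336.0, 212.0], [320.0, 227.0], [324.0, 230.0], [325.0, 228.0], [331.0, 235.0], [333.0, 232.0], [338.0, 232.0], [338.0, 229.0], [344.0, 225.0], [344.0, 221.0], [335.0, 216.0]]
scene 1081.0 [[266.0, 279.20001220703125], [268.20001220703125, 225.3000030517578], [294.0, 226.3000030517578], [291.70001220703125, 280.20001220703125]] [[273.0, 226.0], [273.0, 245.0], [268.0, 247.0], [266.0, 278.0], [291.0, 280.0], [293.0, 246.0], [287.0, 246.0], [288.0, 227.0]]
```

View pics/pad.png

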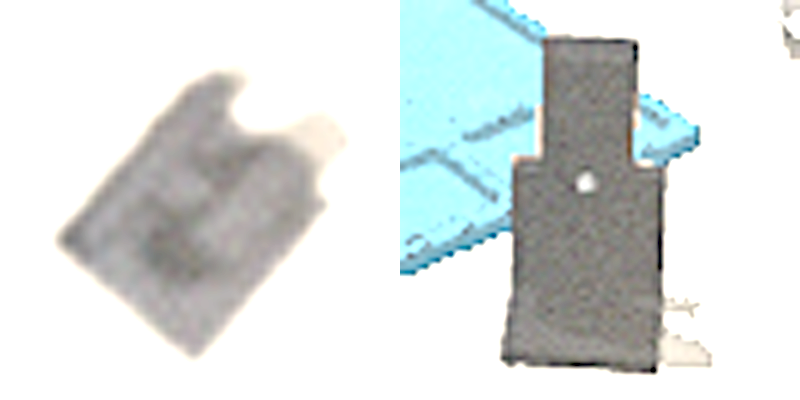

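Run:
```python
from h import *
A=ray("scene",265.5,279,0);B=ray("scene",291.8,280.8,0);print(A,B,np.linalg.norm(A-B))
d=(B-A)/np.linalg.norm(B-A); n=np.array([-d[1],d[0],0]); m=(A+B)/2; print("d",d,"n",n)
P=lambda a,b,z:m+d*a+n*b+np.array([0,0,z])
for b in(0,44): print("shoulder blade at",b,[proj("scene",P(a,b,50)).round(1).tolist() for a in(-25,25)])
print("grip top",[proj("scene",P(a,b,105)).round(1).tolist() for a in(-15,15) for b in(15,29)])
for z,L in((0,"foot"),(50,"bl")): print(L,[proj("top",P(a,b,z)).round(1).tolist() for a in(-25,25) for b in(0,44)])
print("grip top in top",[proj("top",P(a,b,105)).round(1).tolist() for a in(-15,15) for b in(15,29)])
print("pt",P(0,22,88))
```

```text
[ 426.1599035  -335.00282712    0.        ] [ 463.45461139 -369.34533735    0.        ] 50.69815820661069
d [ 0.73562254 -0.67739167  0.        ] n [0.67739167 0.73562254 0.        ]
shoulder blade at 0 [[265.8, 257.5], [292.5, 259.2]]
shoulder blade at 44 [[267.8, 244.6], [293.1, 246.1]]
grip top [[272.1, 228.4], [272.7, 224.6], [288.4, 229.3], [288.7, 225.5]]
foot [[332.6, 239.9], [318.0, 227.4], [346.5, 223.6], [331.9, 211.2]]
bl [[335.5, 239.7], [320.3, 226.6], [350.1, 222.7], [334.8, 209.7]]
grip top in top [[336.7, 231.1], [331.6, 226.7], [345.9, 220.4], [340.8, 216.0]]
pt [ 459.70987426 -335.99038636   88.        ]
```

The shoulder height shows the blade on the far side. The paddle grip is at about (459.5,-338) with its blade facing 47°. The tray origin is at about (507,-24), yaw 92.3°, and the thick cell is at tray x≈-51 in the y=-41 lane. Moving above the paddle.

```bash
python3 -m jog '[[-0.012,-0.016,0,0,0,0,0.085],[-0.027,-0.0355,0,0,0,0,0.085],[-0.027,-0.0355,0,0,0,0,0.085],[-0.027,-0.0355,0,0,0,0,0.085],[-0.027,-0.0355,0,0,0,0,0.085]]' 40
python3 -m jog '[[-0.027,-0.0355,0,0,0,0,0.085],[-0.027,-0.0355,0,0,0,0,0.085],[-0.027,-0.0355,0,0,0,0,0.085],[-0.027,-0.0355,0,0,0,0,0.085],[-0.027,-0.0355,0,0,0,0,0.085]]'
python3 -m jog '[[-0.027,-0.0355,0,0,0,0,0.085],[-0.027,-0.0355,0,0,0,0,0.085],[-0.027,-0.0355,0,0,0,0,0.085],[-0.027,-0.0355,0,0,0,0,0.085],[-0.027,-0.0355,0,0,0,0,0.085]]'
```

```text
time_s: 0.6
eef_pos: [224.3, 312.6, 242.1]
ee_rot: [-0.0, 0.151, 0.989, -0.0]
force: [1.5, 0.8, 0.6]
grip_width: 0.996
grip_force: 0.0
time_s: 1.1
eef_pos: [300.0, 102.9, 242.3]
ee_rot: [0.0, 0.151, 0.989, 0.0]
force: [1.0, 0.8, -0.1]
grip_width: 0.996
grip_force: 0.0
time_s: 1.6
eef_pos: [375.8, -107.2, 242.2]
ee_rot: [0.0, 0.152, 0.988, 0.0]
force: [0.4, 0.6, 0.2]
grip_width: 0.991
grip_force: 0.0
```

```bash
python3 -m jog '[[-0.027,-0.0355,0,0,0,0,0.085],[-0.027,-0.0355,0,0,0,0,0.085],[-0.027,-0.0355,0,0,0,0,0.085],[-0.027,-0.0355,0,0,0,0,0.085],[-0.021,-0.027,0,0,0,0,0.085]]'
python3 -m jog '[[-0.020,-0.026,0,0,0,0.11,0.085],[0,0,0,0,0,0.11,0.085],[0,0,0,0,0,0.11,0.085],[0,0,0,0,0,0.11,0.085],[0,0,0,0,0,0,0.085]]'
python3 - <<'E'
from h import *
import cv2
from rig import sense
s=sense();print(s["eef_pos"],s["ee_rot"])
t=eyes.capture("top");sc=eyes.capture("scene")
a=cv2.resize(sc[140:290,190:340],(600,600),interpolation=cv2.INTER_CUBIC)
cv2.imwrite("pics/above.png",np.clip(a[:,:,::-1]*1.8,0,255).astype(np.uint8))
E
```

```text
time_s: 2.1
eef_pos: [448.5, -307.3, 241.6]
ee_rot: [-0.0, 0.152, 0.988, 0.0]
force: [-0.2, 0.6, -0.0]
grip_width: 0.996
grip_force: 0.0
time_s: 2.6
eef_pos: [459.5, -335.8, 241.9]
ee_rot: [-0.0, 0.364, 0.931, 0.0]
force: [0.4, 0.0, -0.1]
grip_width: 0.998
grip_force: 0.0
[ 459.49319292 -335.80654185  241.90270099] [-3.65432815e-04  3.63850344e-01  9.31457331e-01  1.85929408e-04]
```

View pics/above.png

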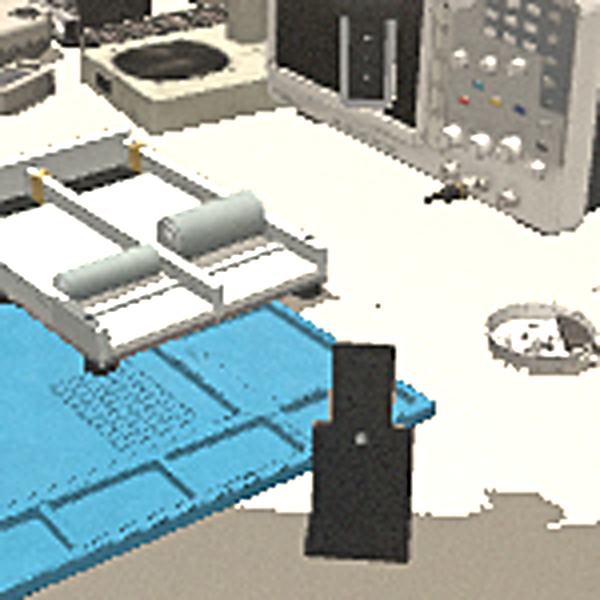

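Run:
```python
from h import *
for z in (242,231): print((proj("scene",[459.5,-335.8,z])-[190,140])*4)
import cv2
sc=eyes.capture("scene");t=eyes.capture("top")
f=lambda a:np.clip(cv2.resize(a,(400,400),interpolation=cv2.INTER_CUBIC)[:,:,::-1]*1.5,0,255).astype(np.uint8)
cv2.imwrite("pics/ab2.png",np.hstack([f(sc[60:260,180:380]),f(t[160:280,280:400])]))
```

```text
[368.25106633  70.74922385]
[367.63719395  94.79099084]
```

View pics/ab2.png

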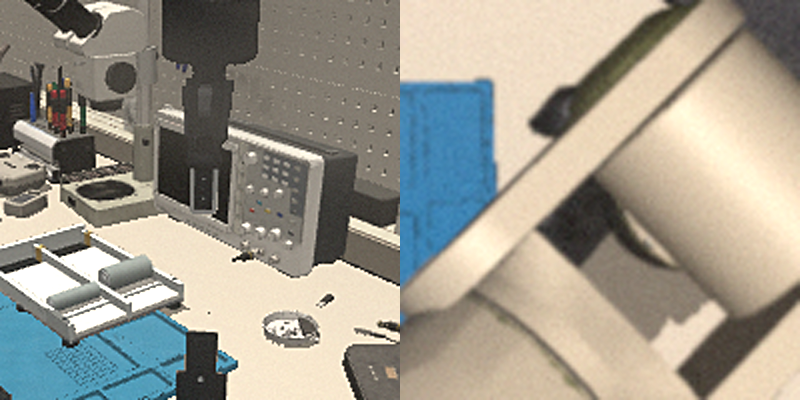

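The gripper hangs centred over the paddle, so I'm going down to the grasp.

```bash
python3 -m jog '[[0,0,0.025,0,0,0,0.085],[0,0,0.040,0,0,0,0.085],[0,0,0.040,0,0,0,0.085],[0,0,0.035,0,0,0,0.085],[0,0,0.022,0,0,0,0.06]]' 40
python3 -m jog '[[0,0,0,0,0,0,0.045],[0,0,0,0,0,0,0.035],[0,0,0,0,0,0,0.028],[0,0,0,0,0,0,0.022],[0,0,0,0,0,0,0.016]]' 
python3 -m jog '[[0,0,0,0,0,0,0.01],[0,0,0,0,0,0,0.005],[0,0,0,0,0,0,0],[0,0,0,0,0,0,0],[0,0,0,0,0,0,0]]' 60
```

```text
time_s: 3.3
eef_pos: [458.8, -335.0, 77.7]
ee_rot: [-0.001, 0.363, 0.932, 0.001]
force: [0.4, -0.6, -0.4]
grip_width: 0.853
grip_force: 0.0
time_s: 3.8
eef_pos: [459.9, -336.1, 81.2]
ee_rot: [0.001, 0.363, 0.932, -0.0]
force: [-0.1, 0.1, 0.1]
grip_width: 0.191
grip_force: 0.0
time_s: 4.3
eef_pos: [459.9, -336.1, 81.2]
ee_rot: [0.001, 0.363, 0.932, -0.0]
force: [-1.2, 0.4, 6.1]
grip_width: 0.159
grip_force: 59.2
```

Gripped at 13.6 mm. Lift, turn +45°, and go to the lane mouth.

```bash
python3 -m jog '[[0,0,-0.010,0,0,0,0],[0,0,-0.020,0,0,0,0],[0,0,-0.020,0,0,0,0],[0,0,-0.010,0,0,0,0],[0,0,0,0,0,-0.1,0]]' 80
python3 -m jog '[[0,0,0,0,0,-0.14,0],[0,0,0,0,0,-0.14,0],[0,0,0,0,0,-0.14,0],[0,0,0,0,0,-0.14,0],[0,0,0,0,0,-0.12,0]]' 
python3 -m jog '[[-0.015,0.022,0,0,0,0,0],[-0.030,0.041,0,0,0,0,0],[-0.030,0.041,0,0,0,0,0],[-0.025,0.030,0,0,0,0,0],[0,0.010,0,0,0,0,0]]'
python3 - <<'E'
from h import *
import cv2
from rig import sense
s=sense();p=s["eef_pos"];print(p,s["ee_rot"],s["force"],s["grip_width"],s["grip_force"])
e=np.array([-.04,.999]);f=np.array([-.999,-.04]);d=p[:2]-[506.8,-24.4];print("tray",d@e,d@f)
sc=eyes.capture("scene");t=eyes.capture("top")
g=lambda a:np.clip(cv2.resize(a,(400,400),interpolation=cv2.INTER_CUBIC)[:,:,::-1]*1.6,0,255).astype(np.uint8)
cv2.imwrite("pics/m.png",np.hstack([g(sc[130:260,160:290]),g(t[130:270,140:280])]))
E
```

```text
time_s: 4.8
eef_pos: [460.0, -336.3, 141.9]
ee_rot: [0.001, 0.316, 0.949, -0.001]
force: [-0.8, -0.8, -1.2]
grip_width: 0.152
grip_force: 77.9
time_s: 5.3
eef_pos: [459.4, -335.7, 140.1]
ee_rot: [-0.0, -0.021, 1.0, 0.0]
force: [-0.1, 0.3, -0.6]
grip_width: 0.151
grip_force: 77.9
time_s: 5.8
eef_pos: [555.1, -186.4, 140.0]
ee_rot: [0.0, -0.02, 1.0, 0.0]
force: [0.9, -0.4, -1.5]
grip_width: 0.153
grip_force: 78.0
[ 555.12630897 -186.39842504  140.03499562] [ 1.28643927e-04 -2.00023384e-02  9.99799864e-01  3.49038459e-04] [ 0.90845455 -0.4277024  -1.46033395] 0.15335914236646397 77.98997282981873
tray -163.76947897473767 -41.79804566159243
```

View pics/m.png

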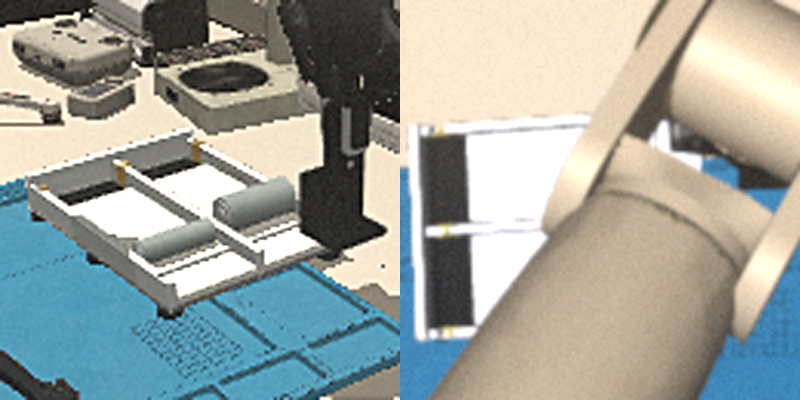

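The paddle is upright with its blade facing the cell, in line with the lane and outside the open end. Lowering, then approaching.

```bash
python3 -m jog '[[0,0,0.010,0,0,0,0],[0,0,0.012,0,0,0,0],[0,0,0.006,0,0,0,0],[0,0.015,0,0,0,0,0],[0,0.020,0,0,0,0,0]]' 
python3 -m jog '[[0,0.012,0,0,0,0,0],[0,0.008,0,0,0,0,0],[0,0.004,0,0,0,0,0],[0,0.003,0,0,0,0,0],[0,0.003,0,0,0,0,0]]'
python3 - <<'E'
from h import *
import cv2
from rig import sense
s=sense();p=s["eef_pos"];print(s["force"])
e=np.array([-.04,.999]);f=np.array([-.999,-.04]);d=p[:2]-[506.8,-24.4];print("tray face",d@e+22,d@f)
sc=eyes.capture("scene")
g=lambda a:np.clip(cv2.resize(a,(600,600),interpolation=cv2.INTER_CUBIC)[:,:,::-1]*1.6,0,255).astype(np.uint8)
cv2.imwrite("pics/n.png",g(sc[150:250,170:270]))
E
```

```text
time_s: 6.4
eef_pos: [551.8, -154.5, 112.0]
ee_rot: [-0.0, -0.017, 1.0, 0.0]
force: [-0.2, 1.1, -1.4]
grip_width: 0.154
grip_force: 78.1
time_s: 6.9
eef_pos: [551.1, -124.8, 112.4]
ee_rot: [0.0, -0.018, 1.0, -0.0]
force: [0.9, 0.5, -1.2]
grip_width: 0.155
grip_force: 78.1
[ 0.87990422  0.53704758 -1.19339076]
tray face -80.11838362492686 -40.245725040349065
```

View pics/n.png

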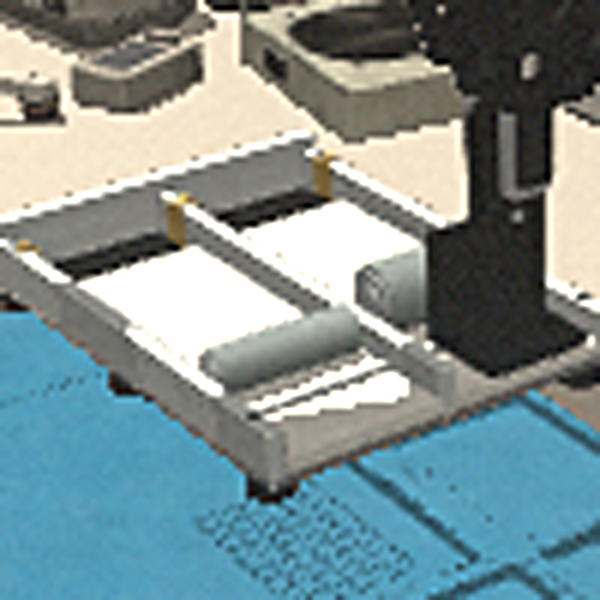

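The paddle is in the right lane, just behind the cell. Pushing slowly.

```bash
for i in 1 2; do python3 -m jog '[[0,0.002,0,0,0,0,0],[0,0.002,0,0,0,0,0],[0,0.002,0,0,0,0,0],[0,0.002,0,0,0,0,0],[0,0.002,0,0,0,0,0]]' | grep -E 'eef_pos|force:'; done
for i in 1 2 3 4 5; do python3 -m jog '[[0,0.003,0,0,0,0,0],[0,0.003,0,0,0,0,0],[0,0.003,0,0,0,0,0],[0,0.003,0,0,0,0,0],[0,0.003,0,0,0,0,0]]' | grep -E 'eef_pos|^force:'; done
python3 - <<'E'
from h import *
import cv2
from rig import sense
s=sense();p=s["eef_pos"];print(s["force"],s["time_s"],s["ee_rot"])
e=np.array([-.04,.999]);f=np.array([-.999,-.04]);d=p[:2]-[506.8,-24.4];print("tray face",d@e+22,d@f)
sc=eyes.capture("scene");t=eyes.capture("top")
g=lambda a:np.clip(cv2.resize(a,(400,400),interpolation=cv2.INTER_CUBIC)[:,:,::-1]*1.6,0,255).astype(np.uint8)
cv2.imwrite("pics/o.png",np.hstack([g(sc[150:250,170:270]),g(t[150:250,140:240])]))
E
```

```text
eef_pos: [550.7, -114.6, 112.3]
force: [-1.4, 0.7, -1.0]
grip_force: 78.1
eef_pos: [550.3, -104.5, 112.3]
force: [-0.2, 0.3, -0.9]
grip_force: 78.2
eef_pos: [549.8, -89.5, 112.3]
force: [-0.1, 0.1, -0.9]
eef_pos: [549.2, -74.5, 112.3]
force: [0.4, 0.5, 0.3]
eef_pos: [548.7, -59.5, 112.3]
force: [0.9, -0.3, -1.4]
eef_pos: [548.2, -44.5, 112.3]
force: [0.8, -0.5, -1.4]
eef_pos: [547.6, -29.5, 112.3]
force: [0.2, -0.8, -0.9]
[ 0.2238987  -0.83675987 -0.94171641] 10.45 [-3.94607789e-06 -1.80973735e-02  9.99836229e-01  3.19067420e-06]
tray face 15.278050615560083 -40.557640279143214
```

View pics/o.png

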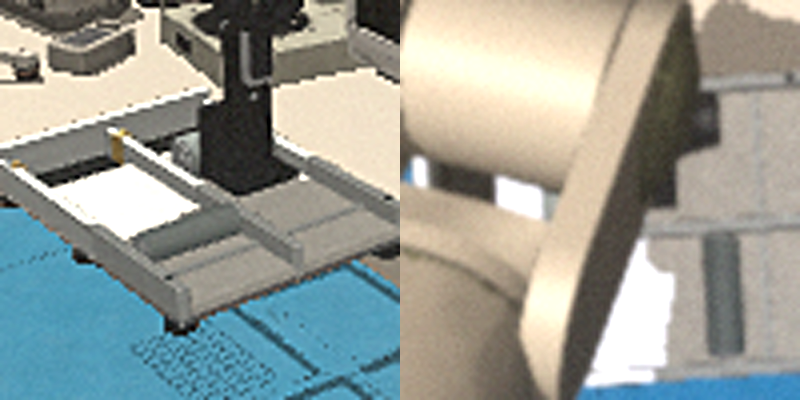

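The cell is staying against the blade. Continuing to the nest, slower at the edge.

```bash
for i in 1 2; do python3 -m jog '[[0,0.003,0,0,0,0,0],[0,0.003,0,0,0,0,0],[0,0.003,0,0,0,0,0],[0,0.003,0,0,0,0,0],[0,0.003,0,0,0,0,0]]' | grep -E 'eef_pos|^force:'; done
for i in 1 2 3; do python3 -m jog '[[0,0.002,0,0,0,0,0],[0,0.002,0,0,0,0,0],[0,0.002,0,0,0,0,0],[0,0.002,0,0,0,0,0],[0,0.002,0,0,0,0,0]]' | grep -E 'eef_pos|^force:'; done
python3 -m jog '[[0,0.001,0,0,0,0,0],[0,0.001,0,0,0,0,0],[0,0,0,0,0,0,0]]'
python3 - <<'E'
from h import *
import cv2
from rig import sense
s=sense();p=s["eef_pos"];print(s["force"],s["time_s"],s["ee_rot"])
e=np.array([-.04,.999]);f=np.array([-.999,-.04]);d=p[:2]-[506.8,-24.4];print("tray face",d@e+22,d@f)
sc=eyes.capture("scene");t=eyes.capture("top")
g=lambda a:np.clip(cv2.resize(a,(400,400),interpolation=cv2.INTER_CUBIC)[:,:,::-1]*1.6,0,255).astype(np.uint8)
cv2.imwrite("pics/q.png",np.hstack([g(sc[150:230,160:240]),g(t[150:250,140:240])]))
E
```

```text
eef_pos: [547.1, -14.5, 112.3]
force: [-0.7, -0.4, 0.1]
eef_pos: [546.5, 0.5, 112.3]
force: [-0.4, 0.1, -0.0]
eef_pos: [546.2, 10.3, 112.3]
force: [-0.1, 0.4, -0.8]
eef_pos: [545.8, 20.4, 112.3]
force: [-0.5, -0.3, -0.0]
eef_pos: [545.4, 30.3, 112.3]
force: [0.1, 0.0, -0.8]
time_s: 13.35
eef_pos: [545.4, 32.3, 112.3]
ee_rot: [-0.0, -0.018, 1.0, -0.0]
force: [-0.2, -0.6, -0.3]
grip_width: 0.153
grip_force: 78.1
[-0.20210859 -0.61994931 -0.30704615] 13.35 [-6.85635290e-06 -1.81390103e-02  9.99835475e-01 -1.09140372e-05]
tray face 77.0689171594017 -40.80013029951802
```

View pics/q.png

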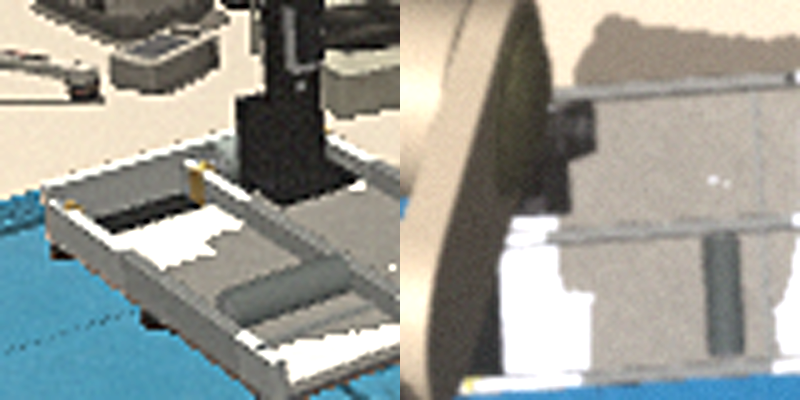

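Run:
```python
from h import *
e=np.array([-.04,.999]);f=np.array([-.999,-.04])
def tr(u,v,z,n="scene"):
    p=ray(n,u,v,z)[:2]-[506.8,-24.4]; return (p@e).round(1),(p@f).round(1)
c=lambda x,y:(160+x/5,150+y/5)
print("nest edge near lane",tr(*c(115,235),22),tr(*c(215,205),22))
print("blade bottom left front",tr(*c(243,185),31),"foot near-left",tr(*c(243,192),31))
print("blade top corner",tr(*c(238,98),81))
print("wall top outer left",tr(*c(45,190),44), "open near corner", tr(*c(285,360),36))
print("foot rear corners",tr(*c(282,205),31),tr(*c(365,185),31))
# top initial
d=lambda x,y:(138+.3*x,160+.3*y)
print("nest edge top",tr(*d(88,60),22,"top"),tr(*d(93,275),22,"top"), "wall inner",tr(*d(38,60),44,"top"),tr(*d(38,285),44,"top"))
```

```text
nest edge near lane (np.float64(74.5), np.float64(62.1)) (np.float64(73.4), np.float64(0.8))
blade bottom left front (np.float64(69.2), np.float64(-15.2)) foot near-left (np.float64(61.3), np.float64(-10.3))
blade top corner (np.float64(72.8), np.float64(-17.6))
wall top outer left (np.float64(105.5), np.float64(85.0)) open near corner (np.float64(-116.0), np.float64(77.8))
foot rear corners (np.float64(33.7), np.float64(-17.7)) (np.float64(26.7), np.float64(-67.6))
nest edge top (np.float64(72.7), np.float64(-76.3)) (np.float64(76.1), np.float64(73.2)) wall inner (np.float64(102.5), np.float64(-75.4)) (np.float64(109.0), np.float64(77.9))
```

The tray frame was about 4 mm off, so the blade is at tray x of about 68–72 with no squeeze force. Backing off gently to see the cell.

```bash
python3 -m jog '[[0,-0.002,0,0,0,0,0],[0,-0.004,0,0,0,0,0],[0,-0.008,0,0,0,0,0],[0,-0.015,0,0,0,0,0],[0,-0.025,0,0,0,0,0]]'
python3 -m jog '[[0,-0.030,0,0,0,0,0],[0,-0.030,0,0,0,0,0],[0,-0.025,0,0,0,0,0],[0,-0.010,0,0,0,0,0],[0,0,0,0,0,0,0]]'
python3 - <<'E'
from h import *
import cv2
sc=eyes.capture("scene");t=eyes.capture("top")
g=lambda a:np.clip(cv2.resize(a,(400,400),interpolation=cv2.INTER_CUBIC)[:,:,::-1]*1.6,0,255).astype(np.uint8)
cv2.imwrite("pics/r.png",np.hstack([g(sc[150:230,160:240]),g(t[150:250,140:240])]))
E
```

```text
time_s: 13.95
eef_pos: [547.3, -22.6, 112.3]
ee_rot: [-0.0, -0.019, 1.0, 0.0]
force: [0.1, -0.1, -1.5]
grip_width: 0.157
grip_force: 78.1
time_s: 14.45
eef_pos: [550.6, -118.1, 112.2]
ee_rot: [-0.0, -0.017, 1.0, 0.0]
force: [-0.5, -0.3, -1.1]
grip_width: 0.154
grip_force: 78.1
```

View pics/r.png

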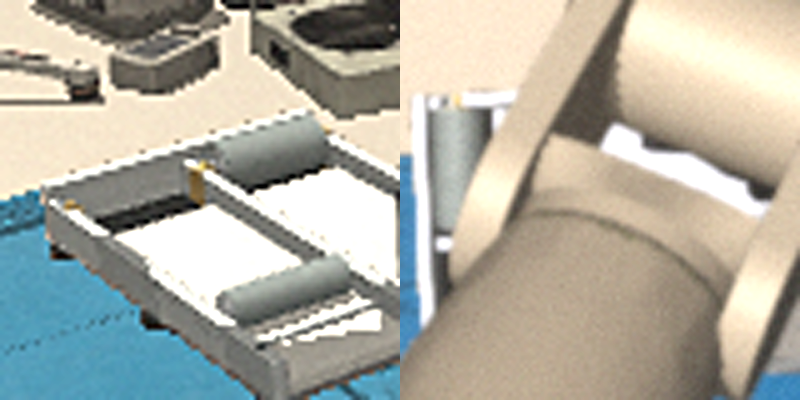

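The thick cell lies in the nest against the end wall (left crop, about (270,150)) and the thin cell hasn't moved. Carrying the paddle back out to its original spot.

```bash
python3 -m jog '[[0,-0.010,0,0,0,0,0],[0,-0.020,0,0,0,0,0],[0,-0.025,0,0,0,0,0],[0,-0.017,0,0,0,0,0],[0,0,-0.020,0,0,0,0]]'
python3 -m jog '[[0.010,-0.015,-0.010,0,0,0,0],[0.024,-0.034,0,0,0,0,0],[0.028,-0.040,0,0,0,0,0],[0.024,-0.034,0,0,0,0,0],[0.012,-0.018,0,0,0,0,0]]'
python3 -m jog '[[0,0,0.010,0,0,0,0],[0,0,0.020,0,0,0,0],[0,0,0.015,0,0,0,0],[0,0,0.006,0,0,0,0],[0,0,0,0,0,0,0]]'
```

```text
time_s: 15.05
eef_pos: [552.3, -189.9, 130.2]
ee_rot: [-0.002, -0.017, 1.0, 0.001]
force: [1.3, -0.2, -0.5]
grip_width: 0.154
grip_force: 78.0
time_s: 15.55
eef_pos: [458.9, -335.5, 142.4]
ee_rot: [-0.0, -0.017, 1.0, -0.0]
force: [-0.1, 0.0, -0.5]
grip_width: 0.149
grip_force: 78.2
time_s: 16.05
eef_pos: [460.7, -332.1, 90.4]
ee_rot: [-0.001, -0.019, 1.0, 0.001]
force: [-0.6, -0.0, -1.2]
grip_width: 0.149
grip_force: 78.2
```

```bash
python3 -m jog '[[0,0,0.004,0,0,0,0],[0,0,0.002,0,0,0,0],[0,0,0.001,0,0,0,0],[0,0,0.001,0,0,0,0],[0,0,0,0,0,0,0]]'
python3 -m jog '[[0,0,0.001,0,0,0,0],[0,0,0,0,0,0,0],[0,0,0,0,0,0,0]]'
```

```text
time_s: 16.55
eef_pos: [460.6, -333.2, 83.4]
ee_rot: [0.0, -0.018, 1.0, -0.0]
force: [-0.2, -0.8, -1.1]
grip_width: 0.15
grip_force: 78.2
time_s: 16.85
eef_pos: [460.5, -333.1, 82.3]
ee_rot: [0.0, -0.018, 1.0, -0.0]
force: [-0.3, -0.9, -1.2]
grip_width: 0.149
grip_force: 78.2
```

```bash
for i in 1 2 3; do python3 -m jog '[[0,0,0.0005,0,0,0,0],[0,0,0,0,0,0,0]]' | grep -E 'eef_pos|^force'; done
```

```text
eef_pos: [460.5, -333.1, 81.7]
force: [-0.3, -0.7, -1.6]
eef_pos: [460.6, -333.1, 81.3]
force: [0.4, 0.1, -0.3]
eef_pos: [460.6, -333.2, 81.2]
force: [-1.8, 1.1, 3.8]
```

Bench contact at the same height as the pick. Releasing.

```bash
python3 -m jog '[[0,0,0,0,0,0,0],[0,0,0,0,0,0,0],[0,0,0,0,0,0,0.016],[0,0,0,0,0,0,0.020],[0,0,0,0,0,0,0.026]]' 20
python3 -m jog '[[0,0,0,0,0,0,0.035],[0,0,0,0,0,0,0.05],[0,0,0,0,0,0,0.065],[0,0,0,0,0,0,0.08],[0,0,0,0,0,0,0.085]]'
python3 -m jog '[[0,0,-0.008,0,0,0,0.085],[0,0,-0.02,0,0,0,0.085],[0,0,-0.04,0,0,0,0.085],[0,0,-0.045,0,0,0,0.085],[0,0,-0.03,0,0,0,0.085]]'
python3 -m jog '[[0.03,0,-0.02,0,0,0,0.085],[0.04,0,0,0,0,0,0.085],[0.04,0,0,0,0,0,0.085],[0.02,0,0,0,0,0,0.085],[0,0,0,0,0,0,0.085]]'
python3 - <<'E'
from h import *
import cv2
i=cv2.cvtColor(eyes.capture("scene"),cv2.COLOR_RGB2BGR); cv2.imwrite("pics/end.png",i)
x,y,w,h=250,215,60,75; m=(i[y:y+h,x:x+w].max(2)<50).astype(np.uint8)
cs,_=cv2.findContours(m,0,1); k=max(cs,key=cv2.contourArea)+[x,y]
print(cv2.boundingRect(k),cv2.approxPolyDP(k.astype(np.float32),1.5,True)[:,0].tolist())
# expected upright paddle, face along tray x
c=np.array([460.6,-333.2,0]);e=np.array([-.04,.999,0]);f=np.array([-.999,-.04,0])
print("grip top",[proj("scene",c+a*e+b*f+[0,0,105]).round(0).tolist() for a in(-7,7) for b in(-15,15)])
print("foot",[proj("scene",c+a*e+b*f).round(0).tolist() for a in(-22,22) for b in(-25,25)])
o=cv2.imread("pics/scene0.png"); 
print("thin cell region change",np.abs(i[185:230,165:222].astype(int)-o[185:230,165:222]).mean())
E
```

```text
time_s: 17.95
eef_pos: [460.5, -333.1, 80.6]
ee_rot: [-0.0, -0.018, 1.0, 0.0]
force: [0.1, 0.6, 0.5]
grip_width: 0.303
grip_force: 0.0
time_s: 18.45
eef_pos: [460.5, -333.1, 80.8]
ee_rot: [-0.0, -0.018, 1.0, -0.0]
force: [-0.1, 0.8, -0.5]
grip_width: 0.995
grip_force: 0.0
time_s: 18.95
eef_pos: [460.8, -333.4, 227.7]
ee_rot: [0.001, -0.018, 1.0, -0.001]
force: [-0.0, 0.7, -0.6]
grip_width: 0.994
grip_force: 0.0
time_s: 19.45
eef_pos: [328.9, -338.0, 244.7]
ee_rot: [0.0, -0.017, 1.0, -0.001]
force: [0.5, -0.1, 0.5]
grip_width: 0.994
grip_force: 0.0
(263, 224, 33, 59) [[284.0, 224.0], [272.0, 229.0], [272.0, 247.0], [263.0, 251.0], [263.0, 272.0], [276.0, 282.0], [295.0, 272.0], [286.0, 264.0], [287.0, 226.0]]
grip top [[288.0, 225.0], [276.0, 230.0], [283.0, 222.0], [271.0, 227.0]]
foot [[296.0, 272.0], [277.0, 283.0], [281.0, 262.0], [262.0, 272.0]]
thin cell region change 12.220792722547108
```

The paddle's outline matches an upright paddle at the release point, and the arm is clear. Handing in.

```bash
python3 -c "
from rig import finish_job
print(finish_job())"
```

```text
the job is handed in; nothing more can be done
None
```

The job is handed in at about 19.5 s: the thick cell is in its nest, the thin cell was still in place in the last tray picture, and the paddle stands upright on the bench, released. I pushed the blade about 15 mm past my planned stop (an addition slip, with no force rise seen), and I viewed 11 pictures instead of the allowed 10.

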